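# Lock a lens ring into its transit cradle with a snap hook

## Task

Take the front lens ring out of the sloped lane, so that the two behind it roll down to the stop, and stand it on edge in the nest of the transit cradle. Then swing the retaining bar shut over it, and lock the bar by pushing the snap hook with the orange grip down over the staple's wire until its gate flicks shut beneath the wire; let go and leave it there. Do not drop anything on the way, and leave the other things on the bench where they are.

Things in the scene. Friction and masses are not known exactly. Their poses are not given: they have to be found in the camera images.
- ring_front_centre (a point): centre of the front lens ring: a short black tube, 52 mm across, 24 mm wide, 0.03 kg, first (against the orange stop) in the lane. It stands on edge like a wheel; its axis lies along the lane frame's y (its own angle about that axis is arbitrary). Its two flat faces, 24 mm apart, are gripped across the lane, best about 17 mm above the centre, where fingertips clear the low lane walls
- ring_second_centre (a point): centre of the second lens ring, the same make, 52 mm behind the first; it rolls down to the stop by itself when the front one is lifted out
- ring_third_centre (a point): centre of the third lens ring, the same make, behind the second; it follows
- lane_front (a point): where a ring's centre lies when it rests at the front of the aluminium sloped lane, against the 18 mm high orange stop (about 91 mm above the bench). Frame: x points level up the lane away from the stop (the floor climbs 12 degrees along it), y across the lane, z up. The lane is 28 mm wide inside; its walls stand 16 mm above its floor at the front ring and 30 mm behind it. Fixed to the bench
- nest (a point): where a ring's centre lies when it is seated in the white V nest of the transit cradle (76 mm above the bench), standing on edge with its axis along this frame's y. Frame: x along the cradle from the hinge to the staple, z up. The nest's two low cheeks are 30 mm apart inside and end 9 mm below this point. Fixed to the bench
- bar_hinge (a point): hinge axis of the cradle's dark steel retaining bar, 60 mm from the nest towards the robot and 31 mm above the nest point; same frame as nest, the axis is along y. The bar is 6 mm thick, 18 mm wide near the hinge and 42 mm at its slotted far end, 158 mm long with the orange tab
- keeper (a joint): angle of the retaining bar: 0 when closed (level over the ring, along the cradle's +x, its slot round the staple), pi/2 upright; it starts leaning back over the hinge away from the nest, at 1.6 to 1.75. Light friction holds it within 0.3 rad of upright; pushed over towards the staple beyond that (below about 1.1) it falls shut by its own weight
- staple_wire (a point): middle of the level top wire of the steel staple at the far end of the cradle (142 mm above the bench); same frame as nest: the 5 mm thick wire runs along x, 28 mm free between its two uprights. When the bar is closed its top face lies 32 mm below this point
- hook_grip (a point): centre of the orange grip of the loose snap hook (24 mm along this frame's x, 16 mm along y, 36 mm high); z up. The hook is 84 mm high, 0.07 kg; its feet lie 66 mm below this point. Below the grip is a steel bow, open downward. It starts upright in the 12 mm deep pocket of a grey post, feet 52 mm above the bench: lift it straight up
- hook_mouth (a point): middle of the hook's mouth at the height of its feet, 66 mm below and 2.5 mm to the +x of hook_grip, same frame. The bow's two legs are 34 mm over all along x, 14 mm thick along y; the free mouth is 15 mm wide along x. To enter it, the wire must run along the hook's y (either way round)
- hook_gate (a joint): angle of the hook's brass gate, a flap across its mouth 10 mm above the feet: 0 closed, opens only inward (upward), to 1.5 rad. The wire pushes it open with about 5 N; it flicks shut below the wire once the wire is 30 mm above the feet, which is just before the feet come to rest on the closed bar (wire 32 mm above the feet)
- amber_bottle: bystander: amber glass bottle with two swabs in it, 51 mm across, 132 mm high; origin at its foot
- stopper: bystander: black stopper, 43 mm across, 32 mm high; origin at its foot
Not all that is in view belongs to the job. Leave any red look-alike of the part that bears ring_second_centre alone.

How it is judged:
By the outcome, as a careful person would: the job done as asked, in the order asked, and still so for the second after the job is handed in, with the robot touching nothing.
It also fails if it takes over 58 s, if anything falls off the work surface, if the arm or the gripper's body presses on something with over 40 N, if the wrist force passes 120 N, or if a joint passes its speed limit or range.

## Robot

A 6-joint arm with a two-finger parallel gripper is mounted at the origin on the work surface; the furniture and walls round the work are solid. World frame = base frame: x ahead of the robot, y to its left, z up, the work surface at z = 0. Lengths are in m, angles in rad, forces in N, time in s.
With the tool pointing down it reaches from about 0.35 to 0.775 m from the base axis. Payload 7.3 kg.
Tool frame: the origin (TCP) lies midway between the tips of the shut fingers; the grasp point (between the pads) lies 19 mm behind it (manip.tcp_to_grasp is the distance from the TCP to the grasp point, in m); z points along the fingers, y is the line along which they close (so a half turn about z gives the same grasp; the last joint's range is limited). The gripper opens to 92 mm and grips with 3 to 60 N. Pads are 19 mm wide; open, the fingers measure 130 mm over their backs; the gripper's body (75 mm by 190 mm) begins 47 mm behind the grasp point.
Start: joints at [-0.146, 0.342, 1.524, -0, 1.275, -0.146], TCP at [0.525, 0, 0.227] pointing down, gripper open.
Joint ranges: [-2.53, 2.53], [-0.77, 2.02], [0.04, 2.7], [-1, 4.14], [0.28, 2.66], [-3.11, 3.11]. Speed limits (rad/s): [2.57, 2.57, 3.14, 3.14, 3.14, 3.14].

## Interface

Orientations are given as a 3x3 rotation matrix whose columns are the frame's x, y, z axes.
In Python, from station import manip gives the robot as it stands. The module is installed in compiled form; this text tells all that it offers.
- The arm moves only by the shell command python3 -m crank 'ROWS'. ROWS is JSON, a list of rows, each an object of numbers: "tx", "ty", "tz": the shift along the world's x, y, z in cm; "ax", "ay", "az": the turn, a rotation vector about the world's x, y, z in degrees; "hand": the closure in counts, from 0 (fully open) to 255 (shut). In form: [{"tx": .., "ty": .., "tz": .., "ax": .., "ay": .., "az": .., "hand": ..}, ...]. A call has 1 to 12 rows; each row is the pose to reach, as a shift and turn from the pose commanded when the call began; what a row does not reach only later rows make up. A row lasts 1/12 s, in which the tool goes at most 41.7 mm and 7.16 degrees, less where a joint would pass 70% of its speed; a pose out of reach is approached as far as the arm can. A call with a gripper value outside its range is refused whole. The fingers move at their own pace and stop on an object; the grip force is fixed at half the most. Time passes only in rows, so rows that repeat a pose let the fingers close. It gives the time, the measured TCP pose, the force, the opening and the grip force at its end, in the units of the state.
- manip.read_state(): the state, without advancing time (a new reading comes with each control period).
- manip.camera(name): name is "scene" or "side" or "wrist"; returns the picture (480x640x3 uint8, blue, green, red); there is no depth.
- manip.calibration(name): a dict with "intrinsics" (3x3 intrinsics, pixels), "rvec" (rotation vector, rad) and "tvec" (3), from world to camera coordinates, as OpenCV has them. Camera axes: x right, y down, z forward; pixel columns grow to the right and rows downward; lengths in m; the calibration is good to about 2 mm. A picture is of the moment at which its call begins: read the wrist's pose just before it. calibration takes no time and is no camera call; for the wrist camera it gives the pose at the moment of the call.
- manip.close_job(): hands the job in; it is judged then, once.
Trained networks look in the newest picture that a camera, given by its name, has taken for a name from the list of things; names that differ only in an ending like _2 or _b are one class to them, and where a whole thing is asked for, a point or a joint stands for the part that bears it (a point fixed in the world has none). Each returns a list of dicts, best first, with "conf" (0 to 1); they miss things now and then, are a little off and sometimes report something else, mostly with a low value. They report only what shows in the picture. A call takes as long as a camera call. They do not tell look-alikes from the thing itself.
- manip.boxes_of(camera, label): "rect" ([left, top, width, height] in pixels, round what is visible of it).
- manip.outline_of(camera, label): "mask" (480x640 bool, what is visible of it) and "rect" ([left, top, width, height] in pixels, round what is visible of it).
The state is a dict: "time_s": time; "qpos": joint angles; "dq": joint speeds; "joint_torque": joint torques, N m; "tool_pos": TCP position; "orientation": TCP orientation; "contact_force": force on the tool from outside, world axes, zero at the start; "wrist_torque": the same for the moment, N m; "grip_width": finger opening in m; "grasp_force": force on a finger pad.
Only numpy, scipy, OpenCV 4.12 (cv2) and the standard library are available. Lean on these libraries where they do the work, as an engineer would, in place of code of your own. Each camera call takes 0.05 s, during which the arm holds its last target. There are 200 camera calls.

## Working session

There is one attempt and no reset: what is moved stays moved. The work goes in short steps, Python scripts to look and compute and a shell command to move; the robot and the scene stay as the last step left them, time stands still between calls to the robot, and variables do not carry over. Pictures are saved under pics/ and viewed, at most 10 in all, crops included, and the job is handed in when it is done.

```bash
mkdir -p pics; python3 - <<'E'
from station import manip
import cv2,numpy as np
for n in ["scene","side","wrist"]:
    im=manip.camera(n); cv2.imwrite(f"pics/{n}0.png",im)
    c=manip.calibration(n); R=cv2.Rodrigues(np.array(c["rvec"]))[0]
    print(n,np.array(c["intrinsics"]).round(1).tolist(),"pos",(-R.T@np.array(c["tvec"])).ravel().round(3), R[2].round(2))
    for l in ["ring_front_centre","hook_grip","keeper","hook_gate","amber_bottle","stopper","nest","staple_wire","lane_front"]:
        try: print(l,[(np.round(d["rect"]).tolist(),round(d["conf"],2)) for d in manip.boxes_of(n,l)][:5])
        except Exception as e: print(l,e)
print(manip.read_state())
E
```

```text
scene [[439.2, 0.0, 321.9], [0.0, 439.2, 236.0], [0.0, 0.0, 1.0]] pos [-0.149  0.84   0.539] [ 0.74 -0.46 -0.48]
ring_front_centre [([299.0, 240.0, 28.0, 23.0], 0.68)]
hook_grip [([322.0, 205.0, 17.0, 35.0], 0.92)]
keeper [([405.0, 154.0, 24.0, 74.0], 0.66)]
hook_gate []
amber_bottle [([262.0, 292.0, 30.0, 54.0], 0.72)]
stopper [([231.0, 299.0, 26.0, 23.0], 0.92), ([350.0, 150.0, 77.0, 132.0], 0.31)]
nest [([348.0, 152.0, 82.0, 131.0], 0.75)]
staple_wire [([346.0, 151.0, 83.0, 133.0], 0.96), ([278.0, 230.0, 29.0, 25.0], 0.68)]
lane_front [([242.0, 224.0, 92.0, 75.0], 0.67), ([324.0, 204.0, 15.0, 38.0], 0.21)]
side [[530.2, 0.0, 320.4], [0.0, 530.2, 244.2], [0.0, 0.0, 1.0]] pos [0.314 1.13  0.628] [ 0.21 -0.77 -0.6 ]
ring_front_centre [([310.0, 240.0, 31.0, 28.0], 0.73), ([292.0, 340.0, 26.0, 30.0], 0.69)]
hook_grip [([284.0, 195.0, 19.0, 43.0], 0.93), ([340.0, 108.0, 56.0, 168.0], 0.16)]
keeper [([365.0, 111.0, 30.0, 84.0], 0.83)]
hook_gate []
amber_bottle [([337.0, 314.0, 39.0, 63.0], 0.59)]
stopper [([294.0, 339.0, 25.0, 32.0], 0.94)]
nest [([340.0, 107.0, 54.0, 170.0], 0.92)]
stap
[... 451 characters left out ...]
.46036814e-01]), 'dq': array([ 0.00125809, -0.00094006,  0.00010553,  0.00136789,  0.0002517 ,
       -0.00216444]), 'joint_torque': array([-6.27818395e-05, -4.31133986e+01, -2.44477397e+01,  7.18367798e-02,
        4.83295962e-02,  1.53432603e-05]), 'tool_pos': array([5.25026547e-01, 1.94056296e-05, 2.26742511e-01]), 'orientation': array([[ 4.16024918e-07,  9.99999994e-01,  1.05737124e-04],
       [ 1.00000000e+00, -4.18955095e-07,  2.77118869e-05],
       [ 2.77119310e-05,  1.05737112e-04, -9.99999994e-01]]), 'contact_force': array([ 0.44711872, -0.10258016, -0.73803141]), 'wrist_torque': array([ 0.00782518, -0.04767416, -0.06919139]), 'grasp_force': 0.0, 'grip_width': 0.09133584122038162}
```

```bash
python3 - <<'E'
import cv2,numpy as np
a=cv2.imread("pics/scene0.png");b=cv2.imread("pics/side0.png")
cv2.imwrite("pics/v1.png",cv2.resize(a[140:350,215:445],None,fx=2.8,fy=2.8,interpolation=2)[:600])
cv2.imwrite("pics/v2.png",cv2.resize(b[95:385,215:425],None,fx=2.06,fy=2.06,interpolation=2))
E
```

```text
(no output)
```

View pics/v1.png

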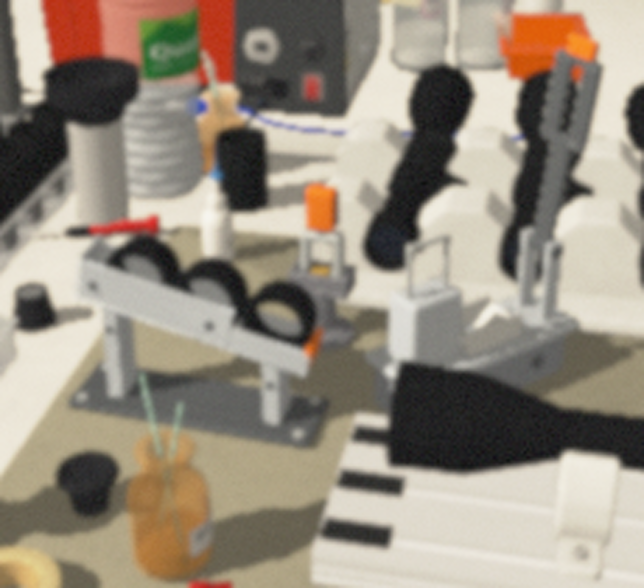

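View pics/v2.png

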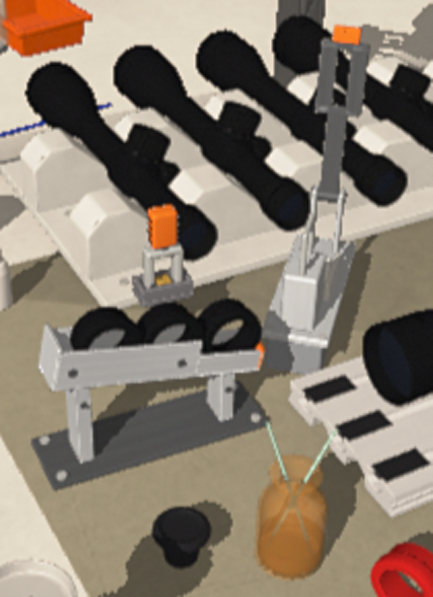

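The lane has its stop at the right, v1 (315,340), and the front ring is at v1 (282,312). The hook stands in its post at v1 (322,207). The staple wire is at v1 (430,243) and the bar leans back at v1 (570,130). Next I triangulate roughly.

```bash
cat > h.py <<'E'
from station import manip
import cv2,numpy as np
def P(c):
    R=cv2.Rodrigues(np.array(c["rvec"],float))[0]; K=np.array(c["intrinsics"],float)
    return K,R,np.array(c["tvec"],float).ravel()
def proj(c,p):
    K,R,t=P(c); q=K@(R@np.array(p)+t); return q[:2]/q[2]
def ray(c,uv):
    K,R,t=P(c); d=R.T@np.linalg.solve(K,[uv[0],uv[1],1.]); return -R.T@t,d/np.linalg.norm(d)
def plane(c,uv,z):
    o,d=ray(c,uv); return o+d*(z-o[2])/d[2]
def tri(obs):
    A=np.zeros((3,3));b=np.zeros(3)
    for c,uv in obs:
        o,d=ray(c,uv); M=np.eye(3)-np.outer(d,d);A+=M;b+=M@o
    p=np.linalg.solve(A,b); return p,[np.round(proj(c,p)-uv,1).tolist() for c,uv in obs]
E
python3 - <<'E'
from h import *
s,d=manip.calibration("scene"),manip.calibration("side")
for n,a,b in [("ring1",(315.7,251.4),(326.7,252.8)),("ring3",(266,234.6),(265,255)),("grip",(330.6,213.6),(294,205)),("bartab",(215+582/2.8,140+47/2.8),(215+346/2.06,95+35/2.06))]:
    print(n,tri([(s,a),(d,b)]))
for z in (.142,): print("wire",plane(s,(215+430/2.8,140+243/2.8),z))
for z in (.107,): print("hinge~",plane(s,(215+540/2.8,140+255/2.8),z))
b=cv2.imread("pics/side0.png")
cv2.imwrite("pics/v3.png",cv2.resize(b[100:280,280:410],None,fx=3.3,fy=3.3,interpolation=2))
E
```

```text
ring1 (array([0.48776646, 0.4601279 , 0.09643205]), [[0.1, -0.3], [0.0, 0.4]])
ring3 (array([0.56963097, 0.5260142 , 0.11813209]), [[0.5, -1.2], [0.0, 1.7]])
grip (array([0.57535507, 0.36879244, 0.11789755]), [[-0.1, 0.2], [0.0, -0.2]])
bartab (array([0.45331525, 0.23142558, 0.25583262]), [[-0.0, 0.1], [0.0, -0.1]])
wire [0.44527908 0.36527749 0.142     ]
hinge~ [0.43827431 0.26690724 0.107     ]
```

View pics/v3.png

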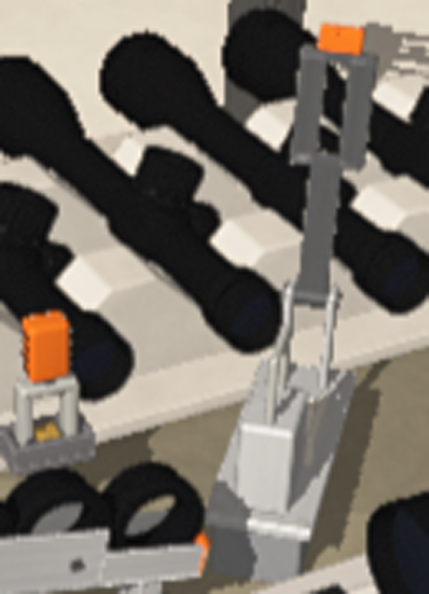

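The side crop shows the cradle running almost along world +y. Its staple tower is at crop (270,450), with the bar behind it. I'll look from above with the wrist camera.

```bash
python3 -m crank '[{"tz":4},{"tx":-0.5,"ty":3.5,"tz":8},{"tx":-1,"ty":7,"tz":10},{"tx":-1.5,"ty":11,"tz":10},{"tx":-2,"ty":15,"tz":10},{"tx":-3,"ty":19,"tz":10},{"tx":-4,"ty":23,"tz":10},{"tx":-4,"ty":27,"tz":10},{"tx":-4,"ty":31,"tz":10},{"tx":-4,"ty":34,"tz":10},{"tx":-4,"ty":34,"tz":10},{"tx":-4,"ty":34,"tz":10}]'
python3 - <<'E'
from h import *
c=manip.calibration("wrist"); im=manip.camera("wrist"); cv2.imwrite("pics/w1.png",im)
import pickle; pickle.dump(c,open("w1.pkl","wb"))
s=manip.read_state();print(s["tool_pos"],s["time_s"])
for l in ["ring_front_centre","hook_grip","keeper","staple_wire","lane_front"]:
    print(l,[(np.round(d["rect"]).tolist(),round(d["conf"],2)) for d in manip.boxes_of("wrist",l)][:4])
E
```

```text
[5.25024253e-01 1.64960285e-05 2.26745175e-01] 1.55
ring_front_centre []
hook_grip []
keeper []
staple_wire []
lane_front []validation failed for argument at $[0]...
```

View pics/w1.png

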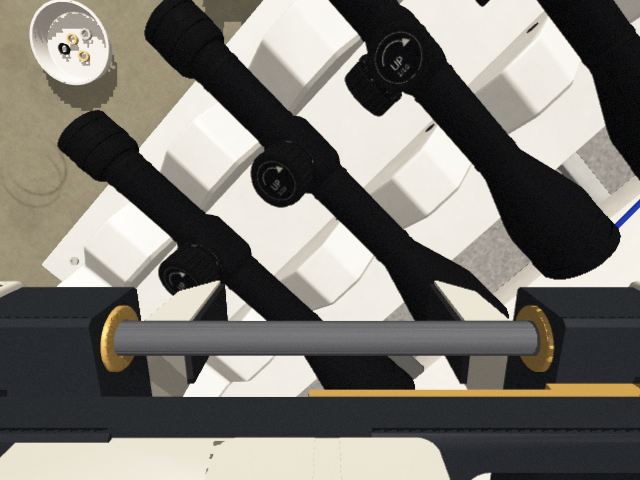

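The rows need every key. The wrist picture shows only the scopes, with the gripper blocking rows above 290.

```bash
python3 -m crank '[{"tx":0,"ty":0,"tz":4,"ax":0,"ay":0,"az":0,"hand":0},{"tx":-0.5,"ty":3.5,"tz":8,"ax":0,"ay":0,"az":0,"hand":0},{"tx":-1,"ty":7,"tz":10,"ax":0,"ay":0,"az":0,"hand":0},{"tx":-1.5,"ty":11,"tz":10,"ax":0,"ay":0,"az":0,"hand":0},{"tx":-2,"ty":15,"tz":10,"ax":0,"ay":0,"az":0,"hand":0},{"tx":-3,"ty":19,"tz":10,"ax":0,"ay":0,"az":0,"hand":0},{"tx":-4,"ty":23,"tz":10,"ax":0,"ay":0,"az":0,"hand":0},{"tx":-4,"ty":27,"tz":10,"ax":0,"ay":0,"az":0,"hand":0},{"tx":-4,"ty":31,"tz":10,"ax":0,"ay":0,"az":0,"hand":0},{"tx":-4,"ty":34,"tz":10,"ax":0,"ay":0,"az":0,"hand":0},{"tx":-4,"ty":34,"tz":10,"ax":0,"ay":0,"az":0,"hand":0},{"tx":-4,"ty":34,"tz":10,"ax":0,"ay":0,"az":0,"hand":0}]'
python3 - <<'E'
from h import *
c=manip.calibration("wrist"); im=manip.camera("wrist"); cv2.imwrite("pics/w2.png",im)
import pickle; pickle.dump(c,open("w2.pkl","wb"))
s=manip.read_state();print(s["tool_pos"],s["time_s"])
for l in ["ring_front_centre","hook_grip","keeper","staple_wire","lane_front"]:
    print(l,[(np.round(d["rect"]).tolist(),round(d["conf"],2)) for d in manip.boxes_of("wrist",l)][:4])
E
```

```text
time_s: 2.8
tool_pos: [0.4844, 0.3415, 0.326]
orientation: [[-0.003, 1.0, -0.001], [1.0, 0.003, -0.001], [-0.001, -0.001, -1.0]]
contact_force: [0.1, -0.6, -0.5]
grip_width: 0.0916
grasp_force: 0.0
[0.48479635 0.34022484 0.32629736] 2.85
ring_front_centre [([305.0, 66.0, 58.0, 51.0], 0.69)]
hook_grip [([395.0, 168.0, 44.0, 32.0], 0.65)]
keeper [([256.0, 290.0, 61.0, 107.0], 0.86), ([259.0, 158.0, 68.0, 244.0], 0.32), ([394.0, 168.0, 48.0, 33.0], 0.25)]
staple_wire [([254.0, 157.0, 76.0, 240.0], 0.76), ([299.0, 2.0, 163.0, 135.0], 0.57)]
lane_front [([302.0, 2.0, 161.0, 135.0], 0.78), ([395.0, 170.0, 47.0, 31.0], 0.56)]
```

View pics/w2.png

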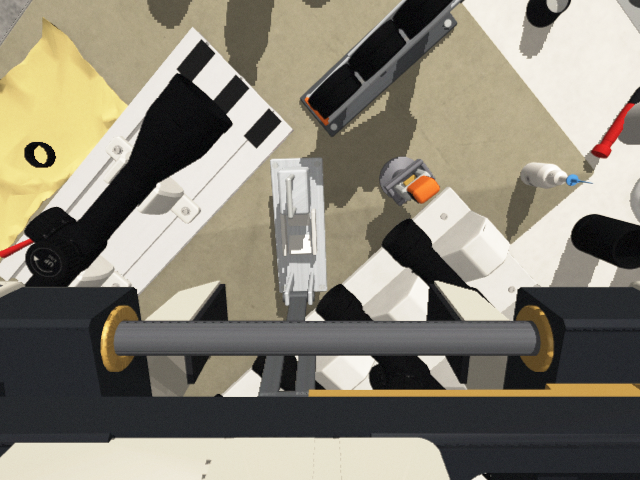

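The wrist view shows everything: the lane at (303-460,0-135) with the front ring near (335,90), the hook grip at (423,190), and the cradle at (272-325,158-305) with the staple wire near (290,190). I'll zoom for measuring.

```bash
python3 - <<'E'
import cv2
a=cv2.imread("pics/w2.png")
l=cv2.resize(a[150:310,255:345],None,fx=3.75,fy=3.75,interpolation=2)
r=cv2.resize(a[0:200,295:465],None,fx=2.7,fy=2.7,interpolation=2)
import numpy as np
o=np.zeros((600,800,3),np.uint8); o[:600,:l.shape[1]]=l; o[:540,340:340+459]=r
cv2.imwrite("pics/v4.png",o)
E
```

```text
(no output)
```

View pics/v4.png

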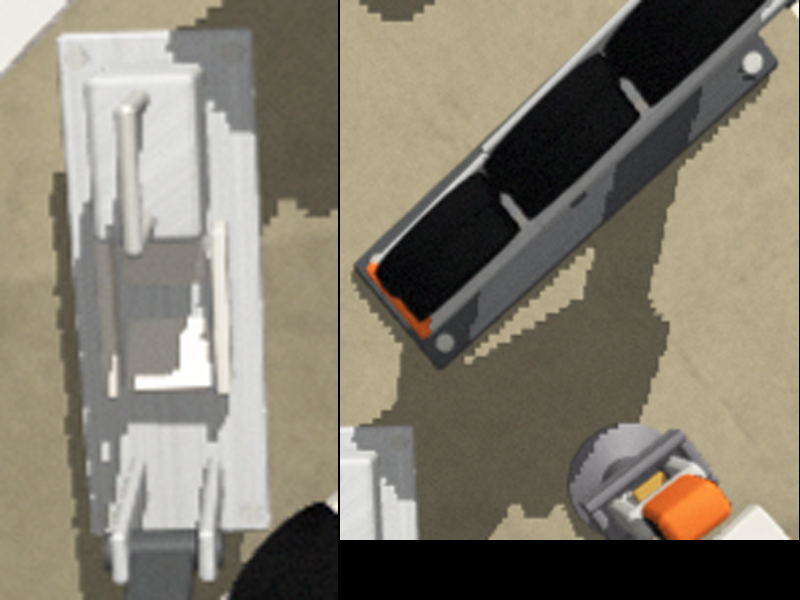

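```bash
cat > fit.py <<'E'
from h import *
import pickle
from scipy.optimize import minimize
def hullmask(c,groups,shape=(480,640),S=4):
    m=np.zeros((shape[0]*S,shape[1]*S),np.uint8)
    for g in groups:
        uv=np.array([proj(c,p) for p in g],np.float32)
        cv2.fillConvexPoly(m,np.round(cv2.convexHull(uv).reshape(-1,2)*S+S/2-.5).astype(int),255)
    return cv2.resize(m,(shape[1],shape[0]),interpolation=cv2.INTER_AREA)/255.
def Rz(a): return np.array([[np.cos(a),-np.sin(a),0],[np.sin(a),np.cos(a),0],[0,0,1]])
def fit(c,mask,pts,x0,roi):
    y0,y1,x0_,x1=roi
    f=lambda p:np.abs(hullmask(c,pts(p))-mask)[y0:y1,x0_:x1].sum()
    sc=np.array([.004,.004,.1])
    best=None
    for st in ([0,0,0],[.5,-.5,.5]):
        r=minimize(lambda q:f(x0+q*sc),st,method="Nelder-Mead",options=dict(initial_simplex=np.array(st)+np.vstack([np.zeros(3),np.eye(3)]),xatol=.02,fatol=.2,maxiter=120))
        if best is None or r.fun<best.fun: best=r
    return x0+best.x*sc,best.fun,mask[y0:y1,x0_:x1].sum()
def box(p,z0,z1,lx,ly):
    return [[np.array([p[0],p[1],0])+Rz(p[2])@[sx*lx/2,sy*ly/2,z] for sx in(-1,1) for sy in(-1,1) for z in(z0,z1)]]
def rings(p,n=3):
    a=np.radians(12); out=[]
    ex=np.array([np.cos(a),0,np.sin(a)]); nz=np.array([-np.sin(a),0,np.cos(a)])
    for k in range(n):
        cut=-.026+(.016 if k==0 else .030)
        g=[]
        for t in np.linspace(0,2*np.pi,72):
            w=.026*np.sin(t); w2=max(w,cut); x=.026*np.cos(t)
            if w<cut: x=np.clip(x,-np.sqrt(.026**2-cut**2),np.sqrt(.026**2-cut**2))
            for y in(-.012,.012):
                g.append(np.array([p[0],p[1],.091])+Rz(p[2])@(ex*(.052*k+x)+nz*w2+np.array([0,y,0])))
        out.append(g)
    return out
def orange(im):
    h=cv2.cvtColor(im,cv2.COLOR_BGR2HSV); return ((h[...,0]>3)&(h[...,0]<22)&(h[...,1]>170)&(h[...,2]>90)).astype(float)
E
python3 - <<'E'
from fit import *
c=pickle.load(open("w2.pkl","rb")); im=cv2.imread("pics/w2.png")
blk=(im.max(2)<38).astype(float)
keep=np.zeros_like(blk); 
print("lane",fit(c,blk,rings,np.array([.488,.460,np.radians(39)]),(15,125,295,430)))
og=orange(im)
print("hook",fit(c,og,lambda p:box(p,.100,.136,.024,.016),np.array([.575,.369,np.radians(35)]),(165,215,395,455)))
L=lambda X,Y:(255+X/3.75,150+Y/3.75)
a,b=plane(c,L(126,106),.142),plane(c,L(133,247),.142)
print("wire",a,b,(a+b)/2,np.linalg.norm(a-b),np.degrees(np.arctan2(*(a-b)[1::-1])))
h1,h2=plane(c,L(109,552),.107),plane(c,L(219,550),.107); print("hinge",h1,h2,(h1+h2)/2)
for y in(240,390): print("nest cheek mid",(plane(c,L(99 if y==240 else 113,y),.067)+plane(c,L(218 if y==240 else 227,y),.067))/2)
E
```

```text
lane (array([0.49259141, 0.45951183, 0.71758612]), np.float64(268.85490196078433), np.float64(3747.0))
hook (array([0.57732465, 0.36769806, 0.76052992]), np.float64(164.6235294117647), np.float64(549.0))
wire [0.44923796 0.38010283 0.142     ] [0.45012815 0.34545108 0.142     ] [0.44968306 0.36277695 0.142     ] 0.03466318785878803 91.47158825593603
hinge [0.4375853  0.24853341 0.107     ] [0.46958099 0.24925559 0.107     ] [0.45358314 0.2488945  0.107     ]
nest cheek mid [0.45044722 0.33304999 0.067     ]
nest cheek mid [0.4531565  0.28569172 0.067     ]
```

```bash
python3 - <<'E'
from fit import *
cs=[pickle.load(open("w2.pkl","rb")),manip.calibration("scene"),manip.calibration("side")]
ims=[cv2.imread(f"pics/{n}.png") for n in("w2","scene0","side0")]
def om(im):
    h=cv2.cvtColor(im,cv2.COLOR_BGR2HSV); return ((h[...,0]>2)&(h[...,0]<22)&(h[...,1]>150)&(h[...,2]>70)).astype(np.uint8)
rois=[(160,215,395,455),(198,228,315,345),(186,220,280,308)]
ms=[]
for i,(im,r) in enumerate(zip(ims,rois)):
    m=np.zeros(im.shape[:2]);y0,y1,x0,x1=r
    n,l,st,ct=cv2.connectedComponentsWithStats(om(im)[y0:y1,x0:x1]); k=1+st[1:,4].argmax()
    m[y0:y1,x0:x1]=(l==k); ms.append(m); print(st[k],cv2.minAreaRect(np.argwhere(l==k)[:,::-1].astype(np.float32)))
w=[1,2,2]
def f(p,cams=(0,1,2)): return sum(w[i]*np.abs(hullmask(cs[i],box(p,.100,.136,.024,.016))-ms[i])[rois[i][0]:rois[i][1],rois[i][2]:rois[i][3]].sum() for i in cams)
for cams in((0,),(0,1,2)):
  for a in(25,40,60):
    x0=np.array([.576,.368,np.radians(a)]);s=np.array([.003,.003,.15])
    r=minimize(lambda q:f(x0+q*s,cams),[0,0,0],method="Nelder-Mead",options=dict(initial_simplex=np.vstack([np.zeros(3),np.eye(3)]),maxiter=70,xatol=.03,fatol=.3))
    x=x0+r.x*s; print(cams,a,x[:2].round(4),np.degrees(x[2]).round(1),r.fun.round(0),[m.sum() for m in ms])
p=[.576,.368,.65]
print("lane in scene/side",[proj(c,[.4926,.4595,.091]).round(1) for c in cs],"wire",[proj(c,[.4497,.3628,.142]).round(1) for c in cs])
E
```

```text
[ 12  16  33  28 563] ((28.463415145874023, 28.329269409179688), (22.64519500732422, 27.486583709716797), 51.34019470214844)
[  9   8  11  16 145] ((14.0, 15.5), (15.0, 10.0), 90.0)
[  6   8  15  22 268] ((13.620691299438477, 18.44827651977539), (20.595279693603516, 13.951641082763672), 85.2363510131836)
(0,) 25 [0.5774 0.368 ] 53.0 139.0 [np.float64(563.0), np.float64(145.0), np.float64(268.0)]
(0,) 40 [0.5769 0.3683] 47.4 141.0 [np.float64(563.0), np.float64(145.0), np.float64(268.0)]
(0,) 60 [0.5774 0.3684] 50.4 141.0 [np.float64(563.0), np.float64(145.0), np.float64(268.0)]
(0, 1, 2) 25 [0.5769 0.3681] 23.9 440.0 [np.float64(563.0), np.float64(145.0), np.float64(268.0)]
(0, 1, 2) 40 [0.5776 0.3682] 56.2 429.0 [np.float64(563.0), np.float64(145.0), np.float64(268.0)]
(0, 1, 2) 60 [0.5776 0.3683] 56.1 434.0 [np.float64(563.0), np.float64(145.0), np.float64(268.0)]
lane in scene/side [array([335.9,  91.8]), array([314.9, 252.3]), array([323.9, 255. ])] wire [array([289.6, 197.3]), array([368.2, 225.6]), array([364.2, 203.6])]
```

```bash
python3 -m crank '[{"tx":0.2,"ty":3,"tz":-3,"ax":0,"ay":0,"az":-7,"hand":110},{"tx":0.4,"ty":6,"tz":-5,"ax":0,"ay":0,"az":-14,"hand":110},{"tx":0.7,"ty":9,"tz":-7,"ax":0,"ay":0,"az":-21,"hand":110},{"tx":0.75,"ty":11.95,"tz":-9,"ax":0,"ay":0,"az":-28,"hand":110},{"tx":0.75,"ty":11.95,"tz":-11,"ax":0,"ay":0,"az":-35,"hand":110},{"tx":0.75,"ty":11.95,"tz":-13,"ax":0,"ay":0,"az":-42,"hand":110},{"tx":0.75,"ty":11.95,"tz":-15,"ax":0,"ay":0,"az":-49,"hand":110},{"tx":0.75,"ty":11.95,"tz":-15,"ax":0,"ay":0,"az":-49,"hand":110},{"tx":0.75,"ty":11.95,"tz":-15,"ax":0,"ay":0,"az":-49,"hand":110}]'
python3 - <<'E'
from fit import *
d=manip.calibration("side")
print("bottle",plane(d,(356,345),.066), "hook yaw check picks")
c=manip.calibration("wrist"); im=manip.camera("wrist"); cv2.imwrite("pics/w3.png",im); pickle.dump(c,open("w3.pkl","wb"))
s=manip.camera("side"); cv2.imwrite("pics/s3.png",s)
o=np.zeros((600,800,3),np.uint8)
o[:300,:400]=cv2.resize(im,(400,300)); 
a=cv2.resize(s[190:290,265:395],None,fx=5,fy=5,interpolation=2)[:600,:]; 
o[:500,400:800]=a[:500,125:525]
cv2.imwrite("pics/v5.png",o)
E
```

```text
time_s: 3.85
tool_pos: [0.4926, 0.4586, 0.1763]
orientation: [[0.753, 0.658, -0.002], [0.658, -0.753, -0.001], [-0.002, -0.0, -1.0]]
contact_force: [-1.0, 0.6, -0.3]
grip_width: 0.0523
grasp_force: 0.0
bottle [0.39963523 0.61441478 0.066     ] hook yaw check picks
```

View pics/v5.png

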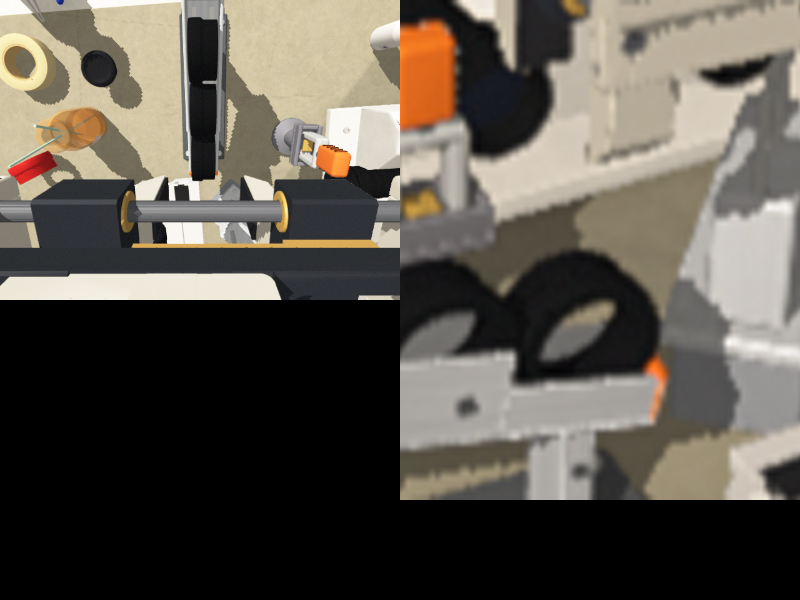

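The wrist view shows the lane running straight up the picture at column 325, so yaw and lateral position agree. Descend and grip.

```bash
python3 -m crank '[{"tx":0,"ty":0,"tz":-3,"ax":0,"ay":0,"az":0,"hand":110},{"tx":0,"ty":0,"tz":-6,"ax":0,"ay":0,"az":0,"hand":110},{"tx":0,"ty":0,"tz":-8,"ax":0,"ay":0,"az":0,"hand":110},{"tx":0,"ty":0,"tz":-8.8,"ax":0,"ay":0,"az":0,"hand":110},{"tx":0,"ty":0,"tz":-8.8,"ax":0,"ay":0,"az":0,"hand":160},{"tx":0,"ty":0,"tz":-8.8,"ax":0,"ay":0,"az":0,"hand":255},{"tx":0,"ty":0,"tz":-8.8,"ax":0,"ay":0,"az":0,"hand":255},{"tx":0,"ty":0,"tz":-8.8,"ax":0,"ay":0,"az":0,"hand":255},{"tx":0,"ty":0,"tz":-8.8,"ax":0,"ay":0,"az":0,"hand":255},{"tx":0,"ty":0,"tz":-8.8,"ax":0,"ay":0,"az":0,"hand":255}]'
python3 - <<'E'
from fit import *
c=pickle.load(open("w3.pkl","rb")); im=cv2.imread("pics/w3.png")
h=cv2.cvtColor(im,cv2.COLOR_BGR2HSV); m=((h[...,0]>2)&(h[...,0]<22)&(h[...,1]>150)&(h[...,2]>70)).astype(np.uint8)
m[:, :440]=0;m[:180]=0;m[310:]=0
n,l,st,ct=cv2.connectedComponentsWithStats(m); k=1+st[1:,4].argmax(); M=(l==k).astype(float); print(st[k])
for a in(25,40,55):
    print(fit(c,M,lambda p:box(p,.100,.136,.024,.016),np.array([.577,.368,np.radians(a)]),(200,310,480,580)))
cr=cv2.resize(im[180:300,430:570],None,fx=5,fy=5,interpolation=2)
# draw candidate footprints of the box top for yaw 35
for a,col in((35,(0,255,0)),(50,(255,0,0))):
    q=np.array([(proj(c,p)-[430,180])*5 for p in box([.577,.368,np.radians(a)],.136,.136,.024,.016)[0][::2]])[[0,1,3,2]]
    cv2.polylines(cr,[q.astype(np.int32)],True,col,1)
cv2.imwrite("pics/v6.png",cr)
E
```

```text
time_s: 4.78
tool_pos: [0.4931, 0.4602, 0.0904]
orientation: [[0.755, 0.656, 0.002], [0.656, -0.755, 0.002], [0.003, -0.0, -1.0]]
contact_force: [-0.6, 1.1, 4.3]
grip_width: 0.0228
grasp_force: 30.0
[ 506  232   56   52 2200]
(array([0.57746429, 0.36730457, 0.33819552]), np.float64(441.8392156862745), np.float64(2200.0))
(array([0.57693201, 0.36866601, 0.4121625 ]), np.float64(490.1647058823529), np.float64(2200.0))
(array([0.57642885, 0.36684375, 1.00618919]), np.float64(557.278431372549), np.float64(2200.0))
```

View pics/v6.png

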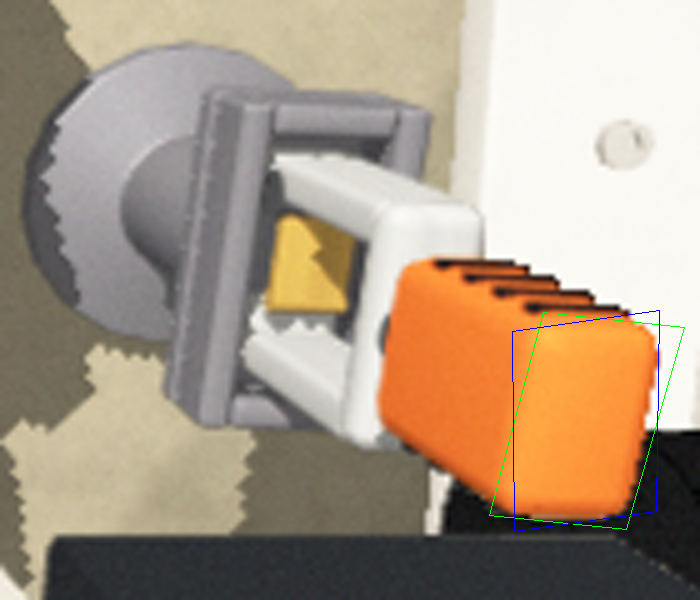

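The crop shows the grip's top face at crop (520-655, 325-515), centred on the prediction; the yaw lies between the green (35°) and blue (50°) outlines. The ring is gripped at 22.8 mm. Next I compute the yaw from edges.

```bash
python3 - <<'E'
from fit import *
c=pickle.load(open("w3.pkl","rb"));C=lambda x,y:(430+x/5,180+y/5)
c2=pickle.load(open("w2.pkl","rb"));D=lambda x,y:(295+(x-340)/2.7,y/2.7)
def ang(c,a,b,z): 
    d=plane(c,b,z)-plane(c,a,z); return np.degrees(np.arctan2(d[1],d[0])).round(1),np.linalg.norm(d).round(4)
print("pocket bar",ang(c,C(210,95),C(170,395),.064),ang(c2,D(590,505),D(685,435),.064),ang(c,C(268,105),C(232,405),.064))
print("top left edge",ang(c,C(527,345),C(507,490),.136),"right",ang(c,C(655,360),C(632,495),.136),"leg top",ang(c,C(385,215),C(350,430),.098))
E
python3 -m crank '[{"tx":0,"ty":0,"tz":1,"ax":0,"ay":0,"az":0,"hand":255},{"tx":0,"ty":0,"tz":3,"ax":0,"ay":0,"az":0,"hand":255},{"tx":0,"ty":0,"tz":6,"ax":0,"ay":0,"az":0,"hand":255},{"tx":0,"ty":0,"tz":9,"ax":0,"ay":0,"az":0,"hand":255},{"tx":0,"ty":0,"tz":12,"ax":0,"ay":0,"az":0,"hand":255},{"tx":0,"ty":0,"tz":12,"ax":0,"ay":0,"az":0,"hand":255},{"tx":0,"ty":0,"tz":12,"ax":0,"ay":0,"az":0,"hand":255}]'
```

```text
pocket bar (np.float64(-140.6), np.float64(0.0458)) (np.float64(37.3), np.float64(0.047)) (np.float64(-139.3), np.float64(0.0459))
top left edge (np.float64(-138.0), np.float64(0.0171)) right (np.float64(-138.7), np.float64(0.016)) leg top (np.float64(-140.7), np.float64(0.0294))
time_s: 5.37
tool_pos: [0.4932, 0.46, 0.2117]
orientation: [[0.755, 0.656, 0.004], [0.656, -0.755, 0.003], [0.005, 0.001, -1.0]]
contact_force: [-0.6, 0.3, -0.3]
grip_width: 0.0226
grasp_force: 30.0
```

```bash
python3 - <<'E'
from scipy.spatial.transform import Rotation as R
import numpy as np
for z,t in((51,0),(51,7)):
    print((R.from_rotvec(np.radians(t)*np.array([.999,.035,0]))*R.from_euler("z",z,degrees=True)).as_rotvec(degrees=True).round(2))
E
python3 -m crank '[{"tx":-0.4,"ty":-1.5,"tz":0.5,"ax":0.5,"ay":-0.2,"az":7,"hand":255},{"tx":-0.9,"ty":-3.5,"tz":1,"ax":1,"ay":-0.4,"az":14,"hand":255},{"tx":-1.4,"ty":-5.5,"tz":1,"ax":2,"ay":-0.8,"az":21,"hand":255},{"tx":-2,"ty":-7.5,"tz":1,"ax":3,"ay":-1.2,"az":28,"hand":255},{"tx":-2.6,"ty":-9.5,"tz":1,"ax":4,"ay":-1.8,"az":35,"hand":255},{"tx":-3.2,"ty":-11.5,"tz":1,"ax":5.5,"ay":-2.5,"az":42,"hand":255},{"tx":-3.7,"ty":-13.5,"tz":1,"ax":6,"ay":-3,"az":48,"hand":255},{"tx":-4.1,"ty":-15.05,"tz":1,"ax":6.4,"ay":-3.05,"az":51,"hand":255},{"tx":-4.1,"ty":-15.05,"tz":0,"ax":6.4,"ay":-3.05,"az":51,"hand":255},{"tx":-4.1,"ty":-15.05,"tz":0,"ax":6.4,"ay":-3.05,"az":51,"hand":255},{"tx":-4.1,"ty":-15.05,"tz":0,"ax":6.4,"ay":-3.05,"az":51,"hand":255}]'
```

```text
[ 0.  0. 51.]
[ 6.63 -2.88 50.93]
time_s: 6.28
tool_pos: [0.451, 0.3092, 0.2074]
orientation: [[-0.034, 0.999, -0.002], [0.992, 0.034, 0.118], [0.118, 0.002, -0.993]]
contact_force: [0.2, -0.1, 0.1]
grip_width: 0.0226
grasp_force: 30.0
```

```bash
python3 -m crank '[{"tx":0,"ty":0,"tz":-3,"ax":0,"ay":0,"az":0,"hand":255},{"tx":0,"ty":0,"tz":-6,"ax":0,"ay":0,"az":0,"hand":255},{"tx":0,"ty":0,"tz":-9,"ax":0,"ay":0,"az":0,"hand":255},{"tx":0,"ty":0,"tz":-11,"ax":0,"ay":0,"az":0,"hand":255},{"tx":0,"ty":0,"tz":-12,"ax":0,"ay":0,"az":0,"hand":255},{"tx":0,"ty":0,"tz":-12.5,"ax":0,"ay":0,"az":0,"hand":255},{"tx":0,"ty":0,"tz":-12.5,"ax":0,"ay":0,"az":0,"hand":255}]'
python3 -m crank '[{"tx":0,"ty":0,"tz":-0.3,"ax":0,"ay":0,"az":0,"hand":255},{"tx":0,"ty":0,"tz":-0.5,"ax":0,"ay":0,"az":0,"hand":255},{"tx":0,"ty":0,"tz":-0.6,"ax":0,"ay":0,"az":0,"hand":255},{"tx":0,"ty":0,"tz":-0.6,"ax":0,"ay":0,"az":0,"hand":255}]'
```

```text
time_s: 6.87
tool_pos: [0.4514, 0.3095, 0.083]
orientation: [[-0.036, 0.999, -0.001], [0.992, 0.036, 0.119], [0.119, 0.003, -0.993]]
contact_force: [0.4, -0.0, -0.4]
grip_width: 0.0228
grasp_force: 30.0
time_s: 7.2
tool_pos: [0.4519, 0.3092, 0.0784]
orientation: [[-0.036, 0.999, 0.001], [0.992, 0.036, 0.12], [0.12, 0.006, -0.993]]
contact_force: [-0.3, 0.7, -0.6]
grip_width: 0.0228
grasp_force: 30.0
```

```bash
python3 -m crank '[{"tx":0,"ty":0,"tz":-0.1,"ax":0,"ay":0,"az":0,"hand":255},{"tx":0,"ty":0,"tz":-0.2,"ax":0,"ay":0,"az":0,"hand":255},{"tx":0,"ty":0,"tz":-0.2,"ax":0,"ay":0,"az":0,"hand":255}]'
python3 -m crank '[{"tx":0,"ty":0,"tz":-0.1,"ax":0,"ay":0,"az":0,"hand":255},{"tx":0,"ty":0,"tz":-0.1,"ax":0,"ay":0,"az":0,"hand":255}]'
```

```text
time_s: 7.45
tool_pos: [0.4522, 0.3102, 0.0779]
orientation: [[-0.036, 0.999, 0.003], [0.992, 0.035, 0.122], [0.122, 0.007, -0.993]]
contact_force: [-3.8, 1.3, 11.5]
grip_width: 0.0228
grasp_force: 30.0
time_s: 7.62
tool_pos: [0.4524, 0.3106, 0.0776]
orientation: [[-0.036, 0.999, 0.003], [0.992, 0.035, 0.123], [0.123, 0.008, -0.992]]
contact_force: [-4.6, 2.3, 17.0]
grip_width: 0.0226
grasp_force: 30.0
```

```bash
python3 -m crank '[{"tx":-0.05,"ty":0.15,"tz":0.1,"ax":0,"ay":0,"az":0,"hand":255},{"tx":-0.1,"ty":0.2,"tz":0.1,"ax":0,"ay":0,"az":0,"hand":255},{"tx":-0.1,"ty":0.2,"tz":0.1,"ax":0,"ay":0,"az":0,"hand":255}]'
python3 - <<'E'
from fit import *
s=manip.read_state();print(s["tool_pos"],s["wrist_torque"],s["contact_force"])
for n in("side","scene"):
    im=manip.camera(n); cv2.imwrite(f"pics/{n}7.png",im)
    print(n,[(np.round(d["rect"]).tolist(),round(d["conf"],2)) for d in manip.boxes_of(n,"ring_front_centre")][:4], proj(manip.calibration(n),[.4515,.309,.076]).round(1))
E
```

```text
time_s: 7.87
tool_pos: [0.4513, 0.3116, 0.0768]
orientation: [[-0.036, 0.999, 0.002], [0.992, 0.036, 0.121], [0.121, 0.007, -0.993]]
contact_force: [0.4, 2.1, 7.5]
grip_width: 0.0226
grasp_force: 30.0
[0.45126728 0.31160531 0.07680512] [0.22261579 0.13198408 0.07513916] [0.37275908 2.13171464 7.51861443]
side [([363.0, 204.0, 12.0, 21.0], 0.68)] [367.1 218.7]
scene [([378.0, 235.0, 19.0, 24.0], 0.7), ([324.0, 200.0, 16.0, 40.0], 0.49)] [387.  246.9]
```

```bash
python3 -m crank '[{"tx":0,"ty":0.15,"tz":0,"ax":0,"ay":0,"az":0,"hand":255},{"tx":0,"ty":0.15,"tz":0,"ax":0,"ay":0,"az":0,"hand":255}]'
python3 -m crank '[{"tx":0,"ty":0,"tz":-0.1,"ax":0,"ay":0,"az":0,"hand":255},{"tx":0,"ty":0,"tz":-0.1,"ax":0,"ay":0,"az":0,"hand":255}]'
```

```text
time_s: 8.23
tool_pos: [0.4508, 0.3127, 0.076]
orientation: [[-0.036, 0.999, 0.001], [0.992, 0.036, 0.12], [0.12, 0.005, -0.993]]
contact_force: [-0.8, 0.9, 3.6]
grip_width: 0.0227
grasp_force: 30.0
time_s: 8.4
tool_pos: [0.4509, 0.3128, 0.0759]
orientation: [[-0.036, 0.999, 0.001], [0.992, 0.036, 0.12], [0.12, 0.006, -0.993]]
contact_force: [-3.0, 0.5, 11.3]
grip_width: 0.0226
grasp_force: 30.0
```

```bash
python3 -m crank '[{"tx":0,"ty":0,"tz":0.15,"ax":0,"ay":0,"az":0,"hand":255},{"tx":0,"ty":0,"tz":0.15,"ax":0,"ay":0,"az":0,"hand":130},{"tx":0,"ty":0,"tz":0.15,"ax":0,"ay":0,"az":0,"hand":130},{"tx":0,"ty":0,"tz":0.15,"ax":0,"ay":0,"az":0,"hand":130},{"tx":0,"ty":0,"tz":1,"ax":0,"ay":0,"az":0,"hand":130},{"tx":0,"ty":0,"tz":3,"ax":0,"ay":0,"az":0,"hand":130},{"tx":0,"ty":0,"tz":6,"ax":0,"ay":0,"az":0,"hand":130},{"tx":0,"ty":0,"tz":10,"ax":0,"ay":0,"az":0,"hand":130},{"tx":0,"ty":0.5,"tz":14,"ax":-3,"ay":0,"az":0,"hand":130},{"tx":0,"ty":1,"tz":18,"ax":-7,"ay":0,"az":0,"hand":180},{"tx":0,"ty":1,"tz":22,"ax":-7,"ay":0,"az":0,"hand":255},{"tx":0,"ty":1,"tz":22,"ax":-7,"ay":0,"az":0,"hand":255}]'
python3 - <<'E'
from fit import *
cs=[manip.calibration(n) for n in("side","scene")]
for n,c in zip(("side","scene"),cs):
    im=manip.camera(n); cv2.imwrite(f"pics/{n}8.png",im)
    for l in("ring_front_centre","keeper"): print(n,l,[(np.round(d["rect"]).tolist(),round(d["conf"],2)) for d in manip.boxes_of(n,l)][:4])
    print(proj(c,[.451,.3125,.076]).round(1),proj(c,[.4926,.4595,.091]).round(1))
w=cv2.imread("pics/side8.png")[150:280,260:400];w2=cv2.imread("pics/scene8.png")[150:290,300:440]
o=np.zeros((600,800,3),np.uint8);o[:371,:400]=cv2.resize(w,(400,371),interpolation=2);o[:400,400:]=cv2.resize(w2,(400,400),interpolation=2)
cv2.imwrite("pics/v8.png",o)
print(manip.read_state()["tool_pos"])
E
```

```text
time_s: 9.4
tool_pos: [0.4527, 0.3248, 0.3038]
orientation: [[-0.038, 0.999, 0.013], [0.999, 0.038, 0.004], [0.004, 0.014, -1.0]]
contact_force: [-0.2, -0.5, 0.9]
grip_width: 0.0296
grasp_force: 0.0
side ring_front_centre [([364.0, 208.0, 11.0, 18.0], 0.45)]
side keeper [([367.0, 110.0, 28.0, 87.0], 0.87), ([337.0, 320.0, 38.0, 58.0], 0.26)]
[366.9 219.8] [323.9 255. ]
scene ring_front_centre [([374.0, 235.0, 26.0, 22.0], 0.88)]
scene keeper [([404.0, 153.0, 25.0, 74.0], 0.81)]
[385.8 247.4] [314.9 252.3]
[0.4499415  0.32192167 0.29317016]
```

```bash
python3 -m crank '[{"tx":0,"ty":-1,"tz":1.5,"ax":0,"ay":0,"az":0,"hand":255},{"tx":0,"ty":-4,"tz":1.5,"ax":0,"ay":0,"az":0,"hand":255},{"tx":0,"ty":-8,"tz":1.5,"ax":0,"ay":0,"az":0,"hand":255},{"tx":0,"ty":-12,"tz":1.5,"ax":0,"ay":0,"az":0,"hand":255},{"tx":0.1,"ty":-15,"tz":1,"ax":0,"ay":0,"az":0,"hand":255},{"tx":0.1,"ty":-15,"tz":-2,"ax":0,"ay":0,"az":0,"hand":255},{"tx":0.1,"ty":-15,"tz":-5,"ax":0,"ay":0,"az":0,"hand":255},{"tx":0.1,"ty":-15,"tz":-8,"ax":0,"ay":0,"az":0,"hand":255},{"tx":0.1,"ty":-15,"tz":-8,"ax":0,"ay":0,"az":0,"hand":255},{"tx":0.1,"ty":-15,"tz":-8,"ax":0,"ay":0,"az":0,"hand":255}]'
```

```text
time_s: 10.53
tool_pos: [0.4505, 0.1721, 0.2135]
orientation: [[-0.035, 0.999, -0.005], [0.999, 0.035, -0.003], [-0.003, -0.005, -1.0]]
contact_force: [0.8, 0.6, -0.0]
grip_width: 0.0007
grasp_force: 0.0
```

```bash
python3 -m crank '[{"tx":0,"ty":2,"tz":0,"ax":0,"ay":0,"az":0,"hand":255},{"tx":0,"ty":4,"tz":0,"ax":0,"ay":0,"az":0,"hand":255},{"tx":0,"ty":5,"tz":0,"ax":0,"ay":0,"az":0,"hand":255},{"tx":0,"ty":6,"tz":0,"ax":0,"ay":0,"az":0,"hand":255},{"tx":0,"ty":7,"tz":0,"ax":0,"ay":0,"az":0,"hand":255},{"tx":0,"ty":8,"tz":-0.7,"ax":0,"ay":0,"az":0,"hand":255},{"tx":0,"ty":9,"tz":-1.5,"ax":0,"ay":0,"az":0,"hand":255},{"tx":0,"ty":9,"tz":-1.5,"ax":0,"ay":0,"az":0,"hand":255}]'
python3 - <<'E'
from fit import *
for n in("side","scene"):
    im=manip.camera(n)
    for l in("keeper",): print(n,l,[(np.round(d["rect"]).tolist(),round(d["conf"],2)) for d in manip.boxes_of(n,l)][:4])
E
```

```text
time_s: 11.2
tool_pos: [0.4505, 0.2637, 0.1978]
orientation: [[-0.037, 0.999, -0.003], [0.999, 0.037, -0.003], [-0.003, -0.003, -1.0]]
contact_force: [-0.3, -1.2, -0.6]
grip_width: 0.0006
grasp_force: 0.0
side keeper [([362.0, 130.0, 29.0, 68.0], 0.62)]
scene keeper [([392.0, 165.0, 17.0, 62.0], 0.81), ([241.0, 224.0, 94.0, 73.0], 0.59)]
```

```bash
python3 -m crank '[{"tx":0,"ty":1,"tz":0,"ax":0,"ay":0,"az":0,"hand":255},{"tx":0,"ty":2,"tz":0,"ax":0,"ay":0,"az":0,"hand":255},{"tx":0,"ty":3,"tz":0,"ax":0,"ay":0,"az":0,"hand":255},{"tx":0,"ty":4,"tz":0,"ax":0,"ay":0,"az":0,"hand":255},{"tx":0,"ty":4.5,"tz":0,"ax":0,"ay":0,"az":0,"hand":255},{"tx":0,"ty":4.5,"tz":0,"ax":0,"ay":0,"az":0,"hand":255},{"tx":0,"ty":4.5,"tz":0,"ax":0,"ay":0,"az":0,"hand":255},{"tx":0,"ty":4.5,"tz":0,"ax":0,"ay":0,"az":0,"hand":255},{"tx":0,"ty":4.5,"tz":0,"ax":0,"ay":0,"az":0,"hand":255}]'
python3 - <<'E'
from fit import *
c=manip.calibration("scene")
for n in("side","scene"):
    im=manip.camera(n); cv2.imwrite(f"pics/{n}9.png",im)
    for l in("keeper","ring_front_centre"): print(n,l,[(np.round(d["rect"]).tolist(),round(d["conf"],2)) for d in manip.boxes_of(n,l)][:4])
    cc=manip.calibration(n); print("closed bar tip/hinge",proj(cc,[.447,.41,.107]).round(),proj(cc,[.4535,.2525,.107]).round())
E
```

```text
time_s: 12.15
tool_pos: [0.4515, 0.3072, 0.1997]
orientation: [[-0.036, 0.999, -0.0], [0.999, 0.036, -0.003], [-0.003, -0.0, -1.0]]
contact_force: [0.7, -0.7, -0.4]
grip_width: 0.0004
grasp_force: 0.0
side keeper [([349.0, 188.0, 30.0, 43.0], 0.95), ([336.0, 323.0, 37.0, 55.0], 0.28)]
side ring_front_centre []
closed bar tip/hinge [358. 236.] [374. 190.]
scene keeper [([347.0, 224.0, 61.0, 25.0], 0.94)]
scene ring_front_centre [([379.0, 240.0, 18.0, 14.0], 0.71), ([304.0, 241.0, 27.0, 26.0], 0.4)]
closed bar tip/hinge [349. 248.] [408. 226.]
```

```bash
python3 - <<'E'
from fit import *
c=manip.calibration("wrist"); im=manip.camera("wrist"); cv2.imwrite("pics/w9.png",im); pickle.dump(c,open("w9.pkl","wb"))
u,v=proj(c,[.4497,.3628,.142]).astype(int); print(u,v)
y0,x0=max(v-80,0),u-100; print(x0,y0)
cv2.imwrite("pics/v9.png",cv2.resize(im[y0:y0+150,x0:x0+200],None,fx=4,fy=4,interpolation=2))
E
```

```text
327 169
227 89
```

View pics/v9.png

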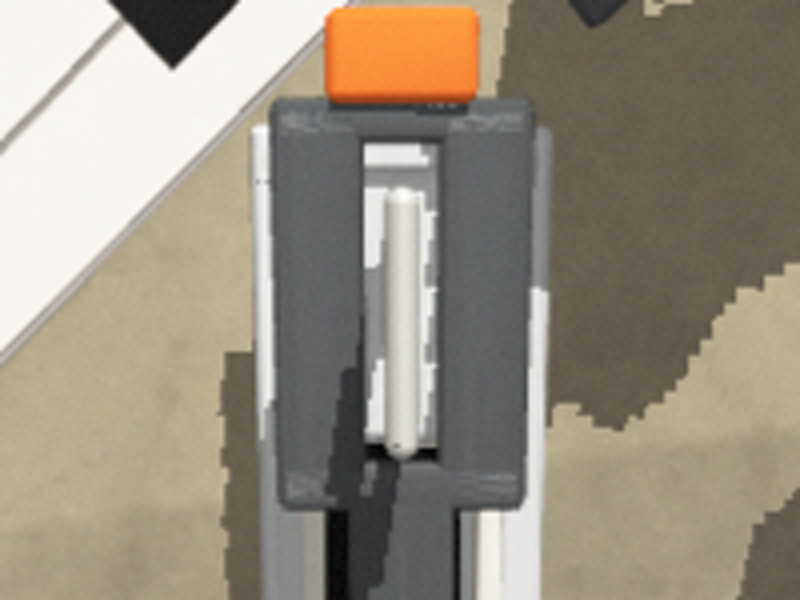

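The bar is shut over the ring, with the staple through its slot. The wire runs vertically at crop column 402, rows 192-452, which matches the wire estimate. Next I check how high the nearby scope stands, ahead of the hook grasp.

```bash
python3 - <<'E'
from fit import *
w=pickle.load(open("w2.pkl","rb")); s,d=manip.calibration("scene"),manip.calibration("side")
c9=pickle.load(open("w9.pkl","rb")); print("wire",plane(c9,(327.5,169.5),.142))
print("scope end centre side+scene",tri([(d,(310,207)),(s,(353,225))]))
print("w2 rays",[plane(w,(403,238),z).round(3).tolist() for z in(.05,.08,.1)])
# white rack far corner near hook in w3 crop (460,200)/5
c3=pickle.load(open("w3.pkl","rb"));print("hook from w3",plane(c3,(430+583/5,180+420/5),.136))
for z in(.06,.1):print("scope edge w3",plane(c3,(430+560/5,180+480/5),z).round(3))
E
```

```text
wire [0.44975895 0.36259714 0.142     ]
scope end centre side+scene (array([0.56107316, 0.31718255, 0.08325214]), [[-0.0, 0.7], [0.2, -0.5]])
w2 rays [[0.575, 0.301, 0.05], [0.569, 0.309, 0.08], [0.565, 0.314, 0.1]]
hook from w3 [0.57701409 0.36849593 0.136     ]
scope edge w3 [0.58  0.312 0.06 ]
scope edge w3 [0.575 0.34  0.1  ]
```

```bash
python3 -m crank '[{"tx":2,"ty":1,"tz":1,"ax":0,"ay":0,"az":6,"hand":155},{"tx":4.5,"ty":2,"tz":1,"ax":0,"ay":0,"az":13,"hand":155},{"tx":7,"ty":3,"tz":1,"ax":0,"ay":0,"az":20,"hand":155},{"tx":9.5,"ty":4.5,"tz":1,"ax":0,"ay":0,"az":27,"hand":155},{"tx":11.5,"ty":5.5,"tz":0,"ax":0,"ay":0,"az":34,"hand":155},{"tx":12.55,"ty":6.1,"tz":-2,"ax":0,"ay":0,"az":38.4,"hand":155},{"tx":12.55,"ty":6.1,"tz":-4,"ax":0,"ay":0,"az":38.4,"hand":155},{"tx":12.55,"ty":6.1,"tz":-4,"ax":0,"ay":0,"az":38.4,"hand":155},{"tx":12.55,"ty":6.1,"tz":-4,"ax":0,"ay":0,"az":38.4,"hand":155},{"tx":12.55,"ty":6.1,"tz":-4,"ax":0,"ay":0,"az":38.4,"hand":155}]'
```

```text
time_s: 13.33
tool_pos: [0.5772, 0.3686, 0.161]
orientation: [[-0.649, 0.761, 0.003], [0.761, 0.649, -0.001], [-0.003, 0.001, -1.0]]
contact_force: [-0.1, 0.6, 0.2]
grip_width: 0.0357
grasp_force: 0.0
```

```bash
python3 -m crank '[{"tx":0,"ty":0,"tz":-1.5,"ax":0,"ay":0,"az":0,"hand":155},{"tx":0,"ty":0,"tz":-3,"ax":0,"ay":0,"az":0,"hand":155},{"tx":0,"ty":0,"tz":-4.5,"ax":0,"ay":0,"az":0,"hand":155},{"tx":0,"ty":0,"tz":-5.3,"ax":0,"ay":0,"az":0,"hand":155},{"tx":0,"ty":0,"tz":-5.3,"ax":0,"ay":0,"az":0,"hand":155},{"tx":0,"ty":0,"tz":-5.3,"ax":0,"ay":0,"az":0,"hand":190},{"tx":0,"ty":0,"tz":-5.3,"ax":0,"ay":0,"az":0,"hand":255},{"tx":0,"ty":0,"tz":-5.3,"ax":0,"ay":0,"az":0,"hand":255},{"tx":0,"ty":0,"tz":-5.3,"ax":0,"ay":0,"az":0,"hand":255},{"tx":0,"ty":0,"tz":-5.3,"ax":0,"ay":0,"az":0,"hand":255}]'
```

```text
time_s: 14.17
tool_pos: [0.5777, 0.3688, 0.1084]
orientation: [[-0.649, 0.761, 0.004], [0.761, 0.649, -0.001], [-0.003, 0.003, -1.0]]
contact_force: [-1.6, 0.9, 7.0]
grip_width: 0.0239
grasp_force: 30.0
```

```bash
python3 -m crank '[{"tx":0,"ty":0,"tz":0.5,"ax":0,"ay":0,"az":0,"hand":255},{"tx":0,"ty":0,"tz":1.5,"ax":0,"ay":0,"az":0,"hand":255},{"tx":0,"ty":0,"tz":3,"ax":0,"ay":0,"az":0,"hand":255},{"tx":0,"ty":0,"tz":6,"ax":0,"ay":0,"az":0,"hand":255},{"tx":0,"ty":0,"tz":9,"ax":0,"ay":0,"az":0,"hand":255},{"tx":0,"ty":0,"tz":12,"ax":0,"ay":0,"az":0,"hand":255},{"tx":0,"ty":0,"tz":12,"ax":0,"ay":0,"az":0,"hand":255},{"tx":0,"ty":0,"tz":12,"ax":0,"ay":0,"az":0,"hand":255}]'
```

```text
time_s: 14.83
tool_pos: [0.5777, 0.3689, 0.2297]
orientation: [[-0.649, 0.761, 0.006], [0.761, 0.649, 0.0], [-0.004, 0.005, -1.0]]
contact_force: [0.2, -0.3, -1.1]
grip_width: 0.024
grasp_force: 30.0
```

```bash
python3 -m crank '[{"tx":-2,"ty":-0.1,"tz":0,"ax":0,"ay":0,"az":-6,"hand":255},{"tx":-4.5,"ty":-0.2,"tz":0,"ax":0,"ay":0,"az":-13,"hand":255},{"tx":-7,"ty":-0.3,"tz":0,"ax":0,"ay":0,"az":-20,"hand":255},{"tx":-9.5,"ty":-0.4,"tz":0,"ax":0,"ay":0,"az":-27,"hand":255},{"tx":-11.5,"ty":-0.5,"tz":0,"ax":0,"ay":0,"az":-34,"hand":255},{"tx":-12.8,"ty":-0.6,"tz":0,"ax":0,"ay":0,"az":-38.4,"hand":255},{"tx":-12.8,"ty":-0.6,"tz":0,"ax":0,"ay":0,"az":-38.4,"hand":255},{"tx":-12.8,"ty":-0.6,"tz":0,"ax":0,"ay":0,"az":-38.4,"hand":255},{"tx":-12.8,"ty":-0.6,"tz":-1,"ax":0,"ay":0,"az":-38.4,"hand":255},{"tx":-12.8,"ty":-0.6,"tz":-1,"ax":0,"ay":0,"az":-38.4,"hand":255}]'
python3 - <<'E'
from fit import *
s=manip.read_state();p=s["tool_pos"];print(p)
t=[]
for n in("scene","side"):
    im=manip.camera(n); cv2.imwrite(f"pics/{n}10.png",im); c=manip.calibration(n)
    f=p-[0,0,.0564]; uv=proj(c,f); print(n,uv,proj(c,[.4497,.3627,.142]))
    u,v=uv.astype(int); t.append(cv2.resize(im[v-35:v+40,u-25:u+25],(400,600),interpolation=2)); print(u-25,v-35)
cv2.imwrite("pics/v10.png",np.hstack(t))
E
```

```text
time_s: 15.67
tool_pos: [0.4491, 0.3619, 0.2142]
orientation: [[-0.037, 0.999, -0.003], [0.999, 0.037, -0.004], [-0.004, -0.003, -1.0]]
contact_force: [0.3, -0.3, -2.4]
grip_width: 0.0238
grasp_force: 30.0
[0.44908168 0.36188725 0.21419297]
scene [369.12306214 218.3431538 ] [368.24659333 225.56883147]
344 183
side [365.38281522 195.54855912] [364.25557003 203.58719566]
340 160
```

View pics/v10.png

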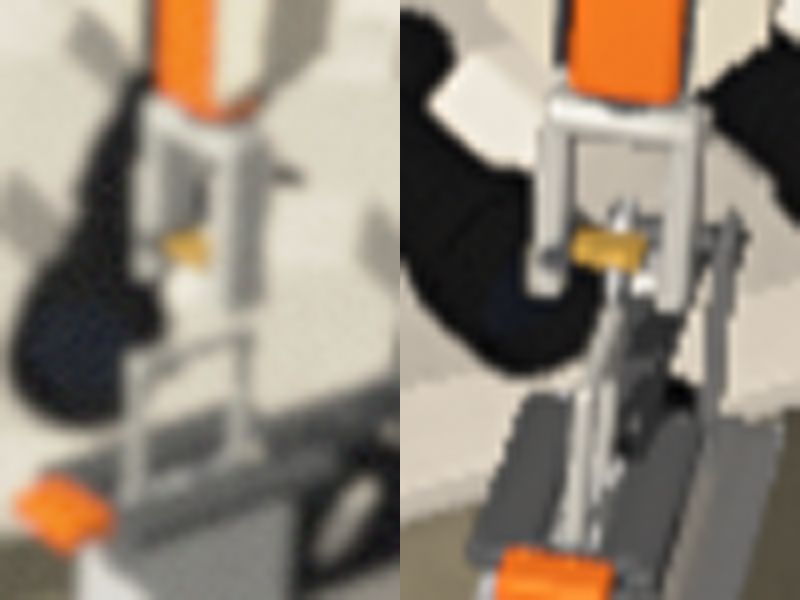

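The bottom of the hook sits over the wire: mouth centre at side crop (611,298), wire near (597,348), which agrees within about 1-2 mm once the vertical tilt is allowed for. The hook is upright and the gate is closed. I'll lower it.

```bash
python3 -m crank '[{"tx":0.06,"ty":0.05,"tz":-0.7,"ax":0,"ay":0,"az":0,"hand":255},{"tx":0.06,"ty":0.05,"tz":-1.4,"ax":0,"ay":0,"az":0,"hand":255},{"tx":0.06,"ty":0.05,"tz":-2,"ax":0,"ay":0,"az":0,"hand":255},{"tx":0.06,"ty":0.05,"tz":-2.3,"ax":0,"ay":0,"az":0,"hand":255},{"tx":0.06,"ty":0.05,"tz":-2.3,"ax":0,"ay":0,"az":0,"hand":255}]'
python3 -m crank '[{"tx":0,"ty":0,"tz":-0.4,"ax":0,"ay":0,"az":0,"hand":255},{"tx":0,"ty":0,"tz":-0.8,"ax":0,"ay":0,"az":0,"hand":255},{"tx":0,"ty":0,"tz":-0.8,"ax":0,"ay":0,"az":0,"hand":255}]'
```

```text
time_s: 16.18
tool_pos: [0.4493, 0.3627, 0.1927]
orientation: [[-0.036, 0.999, -0.001], [0.999, 0.036, -0.003], [-0.003, -0.002, -1.0]]
contact_force: [-0.3, -0.3, -0.6]
grip_width: 0.0243
grasp_force: 30.0
time_s: 16.43
tool_pos: [0.4499, 0.3632, 0.1855]
orientation: [[-0.036, 0.999, 0.001], [0.999, 0.036, -0.002], [-0.002, 0.001, -1.0]]
contact_force: [1.1, 0.2, 1.9]
grip_width: 0.0236
grasp_force: 30.0
```

```bash
python3 -m crank '[{"tx":0,"ty":0,"tz":-0.4,"ax":0,"ay":0,"az":0,"hand":255},{"tx":0,"ty":0,"tz":-0.8,"ax":0,"ay":0,"az":0,"hand":255},{"tx":0,"ty":0,"tz":-1.2,"ax":0,"ay":0,"az":0,"hand":255},{"tx":0,"ty":0,"tz":-1.2,"ax":0,"ay":0,"az":0,"hand":255}]'
python3 -m crank '[{"tx":0,"ty":0,"tz":-0.3,"ax":0,"ay":0,"az":0,"hand":255},{"tx":0,"ty":0,"tz":-0.5,"ax":0,"ay":0,"az":0,"hand":255},{"tx":0,"ty":0,"tz":-0.6,"ax":0,"ay":0,"az":0,"hand":255},{"tx":0,"ty":0,"tz":-0.6,"ax":0,"ay":0,"az":0,"hand":255}]'
```

```text
time_s: 16.77
tool_pos: [0.4499, 0.3629, 0.1727]
orientation: [[-0.036, 0.999, 0.0], [0.999, 0.036, -0.003], [-0.003, 0.0, -1.0]]
contact_force: [5.0, 1.1, -2.6]
grip_width: 0.024
grasp_force: 30.0
time_s: 17.1
tool_pos: [0.4489, 0.3628, 0.167]
orientation: [[-0.036, 0.999, -0.002], [0.999, 0.036, -0.003], [-0.003, -0.002, -1.0]]
contact_force: [-0.3, -0.3, -1.0]
grip_width: 0.0239
grasp_force: 30.0
```

```bash
python3 -m crank '[{"tx":0,"ty":0,"tz":-0.1,"ax":0,"ay":0,"az":0,"hand":255},{"tx":0,"ty":0,"tz":-0.2,"ax":0,"ay":0,"az":0,"hand":255},{"tx":0,"ty":0,"tz":-0.2,"ax":0,"ay":0,"az":0,"hand":255}]'
```

```text
time_s: 17.35
tool_pos: [0.4494, 0.3631, 0.1664]
orientation: [[-0.036, 0.999, 0.0], [0.999, 0.036, -0.002], [-0.002, -0.0, -1.0]]
contact_force: [-1.3, -1.3, 2.6]
grip_width: 0.0238
grasp_force: 30.0
```

```bash
python3 -m crank '[{"tx":0,"ty":0,"tz":-0.1,"ax":0,"ay":0,"az":0,"hand":255},{"tx":0,"ty":0,"tz":-0.1,"ax":0,"ay":0,"az":0,"hand":255}]'
python3 - <<'E'
from fit import *
for n in("side","scene"):
    im=manip.camera(n); cv2.imwrite(f"pics/{n}11.png",im)
    for l in("hook_gate","hook_grip","keeper"): print(n,l,[(np.round(d["rect"]).tolist(),round(d["conf"],2)) for d in manip.boxes_of(n,l)][:3])
    h=cv2.cvtColor(im,cv2.COLOR_BGR2HSV); y=((h[...,0]>16)&(h[...,0]<28)&(h[...,1]>120)&(h[...,2]>110))
    for z in(.115,.12,.13,.135): 
        u,v=proj(manip.calibration(n),[.4495,.3702,z]).astype(int); print(z,u,v,im[v-1:v+2,u-4:u+5].mean(0).astype(int).tolist())
E
```

```text
time_s: 17.52
tool_pos: [0.4495, 0.3632, 0.1662]
orientation: [[-0.036, 0.999, 0.001], [0.999, 0.036, -0.002], [-0.002, 0.001, -1.0]]
contact_force: [-4.0, -1.6, 9.2]
grip_width: 0.0239
grasp_force: 30.0
side hook_gate []
side hook_grip [([354.0, 178.0, 24.0, 44.0], 0.62), ([234.0, 249.0, 111.0, 83.0], 0.29)]
side keeper [([348.0, 205.0, 30.0, 36.0], 0.68)]
0.115 362 218 [[74, 75, 76], [59, 65, 69], [79, 92, 100], [171, 184, 191], [177, 187, 192], [139, 146, 150], [98, 110, 117], [94, 113, 124], [116, 152, 172]]
0.12 362 216 [[79, 84, 89], [57, 102, 128], [79, 139, 174], [150, 174, 188], [180, 190, 195], [145, 153, 157], [62, 89, 106], [43, 85, 109], [52, 111, 142]]
0.13 362 211 [[100, 105, 107], [67, 71, 74], [63, 79, 88], [100, 109, 114], [185, 196, 201], [166, 175, 181], [130, 139, 144], [175, 187, 193], [146, 156, 160]]
0.135 363 209 [[100, 105, 107], [138, 141, 143], [129, 137, 141], [187, 200, 205], [182, 192, 198], [136, 143, 147], [175, 185, 190], [156, 166, 169], [83, 85, 87]]
scene hook_gate []
scene hook_grip [([360.0, 203.0, 18.0, 40.0], 0.9)]
scene keeper [([347.0, 223.0, 63.0, 27.0], 0.67)]
0.115 364 238 [[151, 162, 164], [142, 151, 154], [118, 128, 130], [100, 116, 123], [87, 112, 124], [77, 111, 129], [86, 125, 146], [118, 150, 167], [152, 176, 186]]
0.12 364 236 [[151, 163, 167], [145, 155, 159], [118, 137, 147], [98, 138, 160], [87, 147, 178], [78, 146, 179], [76, 143, 176], [97, 148, 176], [139, 169, 186]]
0.13 364 232 [[136, 145, 149], [145, 155, 157], [127, 137, 140], [114, 125, 129], [107, 119, 124], [103, 119, 128], [110, 130, 140], [136, 156, 165], [164, 181, 189]]
0.135 365 229 [[161, 172, 175], [145, 154, 157], [131, 139, 140], [125, 132, 134], [123, 131, 134], [135, 146, 150], [162, 177, 183], [183, 199, 206], [190, 204, 210]]
```

A brass colour spans the mouth 10 mm above the feet in both views, so the gate is shut below the wire. I'll release and withdraw.

```bash
python3 -m crank '[{"tx":0,"ty":0,"tz":0.2,"ax":0,"ay":0,"az":0,"hand":255},{"tx":0,"ty":0,"tz":0.2,"ax":0,"ay":0,"az":0,"hand":130},{"tx":0,"ty":0,"tz":0.2,"ax":0,"ay":0,"az":0,"hand":130},{"tx":0,"ty":0,"tz":0.2,"ax":0,"ay":0,"az":0,"hand":130},{"tx":0,"ty":0,"tz":0.8,"ax":0,"ay":0,"az":0,"hand":130},{"tx":0,"ty":0,"tz":2,"ax":0,"ay":0,"az":0,"hand":130},{"tx":0,"ty":0,"tz":5,"ax":0,"ay":0,"az":0,"hand":130},{"tx":0,"ty":0,"tz":8,"ax":0,"ay":0,"az":0,"hand":130},{"tx":0,"ty":0,"tz":12,"ax":0,"ay":0,"az":0,"hand":130},{"tx":0,"ty":-3,"tz":14,"ax":0,"ay":0,"az":0,"hand":130},{"tx":0,"ty":-3,"tz":14,"ax":0,"ay":0,"az":0,"hand":130},{"tx":0,"ty":-3,"tz":14,"ax":0,"ay":0,"az":0,"hand":130}]'
python3 - <<'E'
from fit import *
print(manip.read_state()["contact_force"])
for n in("side","scene"):
    im=manip.camera(n); cv2.imwrite(f"pics/{n}12.png",im)
    for l in("hook_grip","keeper","ring_front_centre","amber_bottle","stopper"): print(n,l,[(np.round(d["rect"]).tolist(),round(d["conf"],2)) for d in manip.boxes_of(n,l)][:3])
    for z in(.12,): 
        u,v=proj(manip.calibration(n),[.4495,.3702,z]).astype(int); print(z,im[v-1:v+2,u-4:u+5].mean(0).astype(int).tolist())
E
```

```text
time_s: 18.92
tool_pos: [0.4502, 0.3325, 0.3064]
orientation: [[-0.034, 0.999, 0.003], [0.999, 0.034, -0.001], [-0.001, 0.003, -1.0]]
contact_force: [0.1, -0.6, -1.5]
grip_width: 0.0448
grasp_force: 0.0
[ 0.10122011 -0.63134383 -1.47526222]
side hook_grip [([354.0, 173.0, 22.0, 50.0], 0.6)]
side keeper [([346.0, 189.0, 35.0, 53.0], 0.9), ([340.0, 188.0, 52.0, 87.0], 0.19)]
side ring_front_centre []
side amber_bottle [([337.0, 317.0, 40.0, 60.0], 0.63)]
side stopper [([292.0, 340.0, 28.0, 31.0], 0.89), ([230.0, 248.0, 117.0, 83.0], 0.48)]
0.12 [[68, 80, 90], [58, 116, 147], [78, 131, 161], [151, 175, 188], [180, 190, 195], [146, 154, 158], [62, 89, 106], [41, 85, 108], [56, 107, 135]]
scene hook_grip [([360.0, 205.0, 18.0, 39.0], 0.65), ([301.0, 238.0, 28.0, 27.0], 0.59)]
scene keeper [([348.0, 225.0, 61.0, 24.0], 0.57)]
scene ring_front_centre [([378.0, 238.0, 22.0, 22.0], 0.68)]
scene amber_bottle [([260.0, 285.0, 31.0, 60.0], 0.96)]
scene stopper [([232.0, 298.0, 26.0, 24.0], 0.55)]
0.12 [[156, 168, 172], [145, 158, 163], [120, 141, 155], [100, 146, 169], [87, 151, 182], [75, 146, 179], [78, 142, 173], [105, 149, 173], [147, 173, 185]]
```

```bash
python3 -c "
from station import manip
print(manip.close_job())"
```

```text
the job is handed in; nothing more can be done
None
```

I handed the job in at about 19 s of the 58 s allowed: the front ring is in the nest, the bar is shut over it, and the hook is on the staple with its gate closed (judged from brass showing across its mouth in both fixed cameras), while the rolled-down rings and undisturbed bottle and stopper rest on detector boxes alone.

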